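# Clip a tool holder onto the bookbinder's bench rail

## Robot

A 7-joint arm with a two-finger parallel gripper is mounted at the origin on the work surface. World frame = base frame: x ahead of the robot, y to its left, z up, the work surface at z = 0. Lengths are in m, angles in degrees, forces in N, time in s.
With the tool pointing down it reaches from about 0.375 to 0.925 m from the base axis. Payload 3.1 kg.
Tool frame: the origin (TCP) lies at the very end of the fingers, on their centre line; the grasp point (between the pads) lies 19 mm behind it; z points along the fingers, y is the line along which they close (so a half turn about z gives the same grasp; the last joint's range is limited). The gripper opens to 85 mm and grips with 20 to 120 N. Pads are 22 mm wide; open, the fingers measure 114 mm over their backs; the gripper's body (76 mm by 85 mm) begins 54 mm behind the grasp point. The pads swing forward as they close: fully open they stand 13 mm farther back than shut.
Start: joints at [70.6, 21.939, 2.515, 91.553, -1.026, 66.532, -2.859], TCP at [0.155, -0.631, 0.231] pointing down, gripper open.
Joint ranges: [-149.38, 149.38], [-23.57, 123.04], [-84.95, 90], [0, 143.3], [-89.99, 269.99], [3.08, 112.72], [-163.45, 163.45]. Speed limits (degrees/s): [159.86, 159.86, 180, 180, 180, 180, 180].

## Interface

Orientations are given as [roll, pitch, yaw] about the fixed x, y, z axes, in that order (R = Rz(yaw) Ry(pitch) Rx(roll)).
In Python, from workcell import env gives the robot as it stands.
- The arm moves only by the tool send_rows, never from a script. Its argument "steps" is a list of rows, each an object with "dp": the shift along the tool's x, y, z in cm, a list of three; "rot": the turn, a rotation vector about the tool's x, y, z in degrees, a list of three. In form: [{"dp": [dx, dy, dz], "rot": [ax, ay, az]}, ...]. A call has 1 to 12 rows; each row shifts and turns the commanded pose from where the row before left it, along the tool's axes as they then stand; what a row does not reach is not made up. A row lasts 1/8 s, in which the tool goes at most 62.5 mm and 10.7 degrees, less where a joint would pass 70% of its speed; a pose out of reach is approached as far as the arm can. A call with a gripper value outside its range is refused whole. "claw" is the closure, from 0 (fully open) to 1 (shut), set as the call begins (left out, the last holds). The fingers move at their own pace and stop on an object; the grip force is fixed at half the most. Time passes only in rows, so rows that do not move let the fingers close. It gives the time, the measured TCP pose, the force, the opening and the grip force at its end, in the units of the state.
- env.read_state(): the state, without advancing time (a new reading comes with each control period).
- env.read_camera(name): name is "scene" or "top" or "wrist"; returns a dict with "img" (420x560x3 uint8, red, green, blue), "mtx" (3x3 intrinsics, pixels), "extrinsics" (4x4, takes a point from world to camera coordinates); the wrist camera has in their place "mount" (4x4, takes a point from camera to tool coordinates, whose origin is the TCP and whose axes are the flange's). Camera axes: x right, y up, looking along -z (the intrinsics and any distortion apply to the point x, -y, -z); pixel columns grow to the right and rows downward; lengths in m; the calibration is good to about 2 mm. The wrist camera is an equidistant fisheye: a pixel r from the principal point sees the ray r / f radians off the axis. A picture is of the moment at which its call begins: read the wrist's pose just before it. There is no depth.
- env.job_done(): hands the job in; it is judged then, once.
Trained networks look in a picture, given as the dict that the camera call returned (one of the last four; its "shot" number tells which), for a name from the list of things; names that differ only in an ending like _2 or _b are one class to them, and where a whole thing is asked for, a point or a joint stands for the part that bears it (a point fixed in the world has none). Each returns a list of dicts, best first, with "conf" (0 to 1); they miss things now and then, are a little off and sometimes report something else, mostly with a low value. They report only what shows in the picture. A call takes as long as a camera call. They do not tell look-alikes from the thing itself.
- env.trace(name, picture): "pixels" (420x560 bool, what is visible of it) and "box" ([left, top, right, bottom] in pixels, round what is visible of it).
The state is a dict: "clock": time; "q": joint angles; "qd": joint speeds; "joint_efforts": joint torques, N m; "tcp_pos": TCP position; "orientation": TCP orientation; "ft_force": force on the tool from outside, world axes, zero at the start; "wrist_torque": the same for the moment, N m; "finger_gap": opening from 0.0 (shut) to 1.0 (fully open); "grip_force": force on a finger pad.
Only numpy, scipy, OpenCV 4.12 (cv2) and the standard library are available. Lean on these libraries where they do the work, as an engineer would, in place of code of your own. Each camera call takes 0.05 s, during which the arm holds its last target. There are 200 camera calls.

## Task

Clip the loose orange tool holder onto the bench rail at the white mark: hook its rigid lip under the rail's edge on the robot's side, then rock it down until its black sprung foot clicks under the far edge. Do not force it: press only as hard as the click needs, leave it sitting flat and square on the rail, let go, and leave the tray, glue jar and book alone.

Things in the scene. Friction and masses are not known exactly. Their poses are not given: they have to be found in the camera images.
- rail: Fixed bench rail (all sizes in mm). Origin: centre of underside, on the table; x across it, robot's side to far side; y along it; z up. Board 130 x 250 x 10; web x -13 to 13; aluminium flange, x -30 to 30, 230 long, 4 thick, clamped at a height that differs: top z 33 to 48, not measured, to be felt. On it: blue holder (y 68 to 108, to z 123), end stop (y -121, to z 56). Over 70 N on it would damage it
- mark (a point): centre of the white mark, a paper strip 10 wide across flange and board; this point is at rail (0, -40, 10), on the board's top, rail's axes. The holder's middle belongs here, within 15 along the rail
- holder: Loose orange clip-on holder, 0.14 kg +-30 percent. Origin: under its middle, level with the leg bottoms; x from lip end to foot end (lip end goes to the robot's side of the rail), z up. Deck x -38 to 42, y -20 to 20, z 18 to 26; its underside (z 18) rests on the flange. Once hooked, tilted 13 degrees or more, the foot is unstressed; let go, it stays hooked, leaning on its foot
- holder_grip (a point): grasp point in the orange upright fin, at holder (-8, 0, 50), holder's axes; fin 32 (x, -24 to 8) x 16 (y) x 45 high (z 26 to 71), to be gripped across y
- lip_tip (a point): inner top edge of the lip's toe, at holder (-25, 0, 9.5), holder's axes. Rigid leg x -38 to -31, z 0 to 18; toe from it to x -25, z 0 to 9.5: so a slot 8.5 high, 6 deep, for the 4 thick flange. The edge goes in fully only with the lip end tilted down by less than 28 degrees; 20 to 26 degrees keeps the foot above the flange meanwhile
- press_pad (a point): centre of the top of the black ribbed thumb pad over the foot, at holder (26, 0, 29), 28 (x) x 34 (y), holder's axes; a push straight down here closes the clip. Fully home it is 11 above the flange's top
- foot_tip (a point): tip of the foot's nose at its top, catching face: holder (25.5, 0, 12.5) unpressed. Foot x 25.5 to 38, y -15 to 15, z 0 to 18, slides outward (+x) up to 9 against a spring (2.8 N + 0.7 N/mm); a slope from (25.5, 11.5) to (32, 0) cams it past the flange. Needs 8 to 18 N on the pad, gives way with a click, then stops hard. Clicked: 1.5 under the flange
- tray: bystander: open black tray with scissors, 90 x 150 x 40, origin under its centre
- glue: bystander: white glue jar with yellow cap, diameter 60, height 75, origin under its centre
- book: bystander: small hand-bound book lying flat, 100 x 140 x 20, origin under its centre
Things that resemble listed ones, but are neither listed nor needed, are in the scene too. Several things have the shape of the holder; the one meant has the colours described above.

How it is judged (in metres and radians):
On the way:
1. the lip is hooked under the robot-side edge at the mark while the holder is still tilted, foot end up (y of holder_grip in the frame of rail between -0.055 and -0.025 m and x of lip_tip in the frame of rail between -0.0275 and -0.015 m and z of lip_tip in the frame of rail between 0.01 and 0.0445 m and angle between the z axis of holder_grip and the z axis of rail, either way round above 0.12 rad), for 0.1 s.
At the end, for the whole second after the job is handed in: The holder lies flat (0.06 rad) and square (0.1 rad) on the rail, its middle within 15 mm of the white mark, its lip 2.5 mm or more under the robot-side flange edge, the foot snapped 1.5 mm or more under the far edge, at rest and let go (y of holder_grip in the frame of rail between -0.055 and -0.025 m and x of lip_tip in the frame of rail between -0.0275 and -0.015 m and z of lip_tip in the frame of rail between 0.01 and 0.041 m and z of foot_tip in the frame of rail below 0.0432 m and x of foot_tip in the frame of rail between 0.018 and 0.0285 m and angle between the z axis of holder_grip and the z axis of rail, either way round below 0.06 rad and angle between the x axis of holder_grip and the x axis of rail, either way round below 0.1 rad and linear speed of holder below 0.02 m/s); the robot touches nothing.
It fails at once if more than 70 N between the holder and the rail (contact force between holder and rail above 70 N).
It fails at once if tray, glue jar or book moved by more than 30 mm or tipped (distance of any of tray, glue, book from where it was at the start of the episode above 0.03 m or angle between any of tray, glue, book's own z axis and vertical above 0.3 rad).
It also fails if it takes over 61 s, if anything falls off the work surface, if the arm or the gripper's body presses on something with over 40 N, if the wrist force passes 120 N, or if a joint passes its speed limit or range.

## Working session

There is one attempt and no reset: what is moved stays moved. The work goes in short steps, Python scripts to look and compute and a tool call to move; the robot and the scene stay as the last step left them, time stands still between calls to the robot, and variables do not carry over. Pictures are saved under pics/ and viewed, at most 10 in all, crops included, and the job is handed in when it is done.

Besides the shell and the picture viewer there is one more tool, called after "Call:" as name([rows], argument=value, ...), one row to a line, values as JSON. send_rows: Moves the arm, as the interface text tells. Its arguments: {"type":"object","properties":{"steps":{"type":"array"},"claw":{"type":"number"}},"required":["steps"]}

```bash
mkdir -p pics; python3 - <<'E'
from workcell import env
import cv2,numpy as np
s=env.read_state();print(s)
a=env.read_camera("scene");b=env.read_camera("top")
for c,n in((a,"scene"),(b,"top")):
    cv2.imwrite(f"pics/{n}0.png",c["img"][:,:,::-1]); print(n,c["mtx"].tolist(),np.round(c["extrinsics"],4).tolist(),[k for k in c])
    for t in("holder","rail","tray","glue","book"):
        print(t,[(round(d["conf"],2),[int(v) for v in d["box"]]) for d in env.trace(t,c)])
E
ls
```

```text
{'clock': 0.0, 'q': array([70.60149512, 21.99262266,  2.51175042, 91.6512294 , -1.02653754,
       66.53205398, -2.85900673]), 'qd': array([ 0.03830731, -0.00367153, -0.02747459, -0.11061992,  0.00362627,
        0.00758774,  0.02074048]), 'joint_efforts': array([ 5.55883398e-04, -4.33461320e+01,  1.02470431e+00, -2.49510008e+01,
        1.05044883e-02,  1.12495862e-02, -6.30343820e-06]), 'tcp_pos': array([ 0.15475594, -0.63031426,  0.22986229]), 'orientation': array([-1.79846769e+02,  7.49221255e-03,  1.37989627e+01]), 'ft_force': array([-0.41682134,  0.07511273, -0.74349184]), 'wrist_torque': array([-0.04484931, -0.02232122, -0.00235127]), 'grip_force': 0.0, 'finger_gap': 0.9994360584418924}
scene [[422.69785341979536, 0.0, 281.5235871106605], [0.0, 422.69785341979536, 205.43616411058025], [0.0, 0.0, 1.0]] [[-0.898, 0.4399, 0.0053, 0.5681], [-0.3074, -0.6362, 0.7077, 0.1565], [0.3147, 0.6338, 0.7065, -1.1623], [0.0, 0.0, 0.0, 1.0]] ['img', 'mtx', 'extrinsics', 'shot']
holder [(0.96, [346, 287, 395, 330]), (0.83, [328, 240, 367, 268]), (0.76, [278, 212, 314, 245])]
rail [(0.92, [230, 131, 304, 213])]
tray [(0.87, [199, 200, 255, 275]), (0.64, [223, 271, 303, 356])]
glue [(0.81, [191, 136, 217, 177])]
book [(0.57, [222, 270, 303, 353])]
top [[440.0706725558087, 0.0, 281.5328159908581], [0.0, 440.0706725558087, 212.43231692820478], [0.0, 0.0, 1.0]] [[-0.018, -0.9996, 0.0216, 0.0123], [0.9921, -0.0152, 0.1248, -0.6279], [-0.1244, 0.0237, 0.9919, -0.8898], [0.0, 0.0, 0.0, 1.0]] ['img', 'mtx', 'extrinsics', 'shot']
holder [(0.97, [240, 200, 277, 238]), (0.82, [238, 262, 276, 294]), (0.77, [140, 215, 165, 257]), (0.71, [190, 230, 227, 264])]
rail [(0.72, [301, 188, 419, 262])]
tray [(0.73, [243, 123, 319, 178])]
glue [(0.94, [382, 148, 416, 182])]
book [(0.87, [160, 126, 227, 178])]
pics
```

```bash
cd pics; python3 -c "
import cv2
a=cv2.imread('scene0.png')[110:380,160:430];b=cv2.imread('top0.png')[110:310,130:430]
cv2.imwrite('s1.png',cv2.resize(a,(600,600),interpolation=2));cv2.imwrite('t1.png',cv2.resize(b,(800,533),interpolation=2))"
```

```text
(no output)
```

View pics/s1.png

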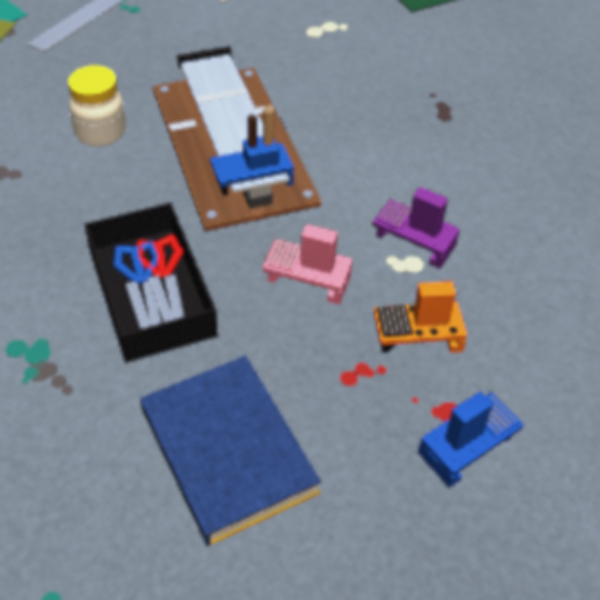

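View pics/t1.png

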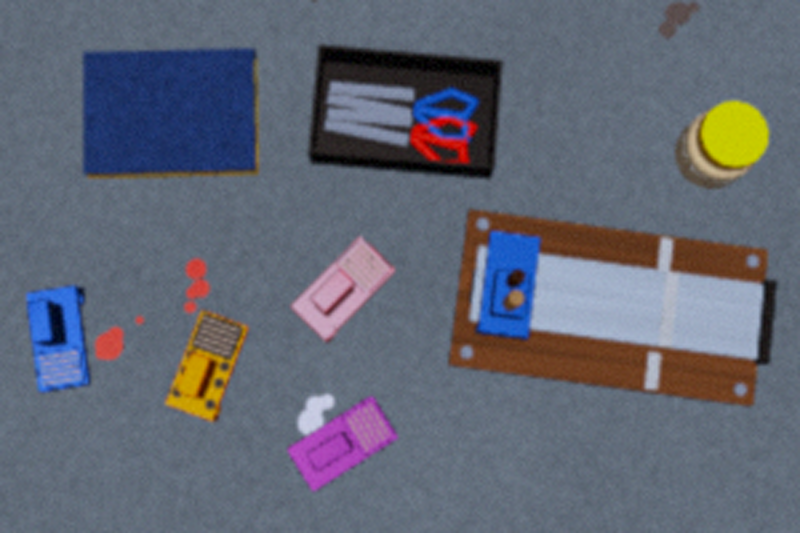

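The scene crop shows five holder-shaped things: orange with a black ribbed pad at (420,310), pink (310,260), purple (418,225), loose blue (470,430) and mounted blue (255,160). The top crop shows the same set, with the orange one at (207,365), which is about (208,247) in the full picture, and the white mark at (655,310). I choose the orange one with the black pad. The s1 close crop confirms it: its lip end faces the robot.

Next I fit the poses in both views.

```bash
cat > h.py <<'E'
from workcell import env
import cv2,numpy as np
from scipy.optimize import minimize
from scipy.spatial.transform import Rotation as R
def proj(c,P):
    p=np.asarray(P)@c["extrinsics"][:3,:3].T+c["extrinsics"][:3,3]
    u=p[:,:2]/-p[:,2:]*[1,-1]
    return u@np.diag(np.diag(c["mtx"])[:2])+c["mtx"][:2,2]
def box(x0,x1,y0,y1,z0,z1): return np.array([[x,y,z] for x in(x0,x1) for y in(y0,y1) for z in(z0,z1)])/1000
HOLD=[box(-38,42,-20,20,18,26),box(-24,8,-8,8,26,71),box(12,40,-17,17,26,29),box(-38,-25,-20,20,0,9.5),box(-38,-31,-20,20,0,18),box(26,38,-15,15,8,18),box(32,38,-15,15,0,18)]
def place(P,v): 
    c,s=np.cos(v[2]),np.sin(v[2]); return P@np.array([[c,s,0],[-s,c,0],[0,0,1]])+[v[0],v[1],0]
def sil(c,parts,v,k=4):
    m=np.zeros((420*k,560*k),np.uint8)
    for P in parts: cv2.fillConvexPoly(m,cv2.convexHull(np.round((proj(c,place(P,v))+.5)*k).astype(np.int32)),1)
    return cv2.resize(m.astype(np.float32),(560,420),interpolation=cv2.INTER_AREA)
def fit(views,parts,v0):
    f=lambda v:sum(np.abs(sil(c,parts,v)-m).sum() for c,m in views)
    sx=np.array(v0)+np.array([[0,0,0],[.012,0,0],[0,.012,0],[0,0,.15]])
    r=minimize(f,v0,method="Nelder-Mead",options=dict(initial_simplex=sx,xatol=1e-4,fatol=.1))
    return r.x,r.fun/sum(m.sum() for _,m in views)
def back(c,uv,z):
    K=c["mtx"];E=c["extrinsics"]
    d=E[:3,:3].T@np.array([(uv[0]-K[0,2])/K[0,0],-(uv[1]-K[1,2])/K[1,1],-1]);o=-E[:3,:3].T@E[:3,3]
    return o+d*(z-o[2])/d[2]
E
python3 - <<'E'
from h import *
V={n:env.read_camera(n) for n in("scene","top")}
def near(t,n,uv):
    return min(env.trace(t,V[n]),key=lambda d:np.hypot((d["box"][0]+d["box"][2])/2-uv[0],(d["box"][1]+d["box"][3])/2-uv[1]))
hs=near("holder","scene",(348,254));ht=near("holder","top",(208,247));rs=near("rail","scene",(267,172));rt=near("rail","top",(360,225))
p=back(V["top"],(208,247),.026);print("holder guess",p,back(V["scene"],(348,254),.02))
hv=[(V["scene"],hs["pixels"].astype(np.float32)),(V["top"],ht["pixels"].astype(np.float32))]
for w in (hv,hv[:1],hv[1:]): print("holder",fit(w,HOLD,[p[0],p[1],-.35]))
p=back(V["top"],(360,225),.02);print("rail guess",p)
# board outline: hull of top mask
rv=[]
for n,d in(("scene",rs),("top",rt)):
    m=d["pixels"].astype(np.uint8); print(n,m.sum(),d["box"])
    rv.append((V[n],m.astype(np.float32)))
best=None
for h in (33,37,41,45,48):
    parts=[box(-65,65,-125,125,0,10),box(-30,30,-115,115,h-4,h),box(-10,10,-124,-118,10,56),box(-38,42,68,108,h-20,h+8)]
    print(h,fit(rv,parts,[p[0],p[1],-.12]),fit(rv[1:],parts,[p[0],p[1],-.12]))
np.savez("m.npz",rs=rs["pixels"],rt=rt["pixels"])
E
```

```text
holder guess [0.5584364  0.15825847 0.026     ] [0.55665776 0.15692983 0.02      ]
holder (array([ 0.55732446,  0.16158904, -0.36326166]), np.float64(0.07334963325183375))
holder (array([ 0.55631356,  0.16175488, -0.3707107 ]), np.float64(0.07106353591160221))
holder (array([ 0.55800698,  0.16138938, -0.35989367]), np.float64(0.057797537619699045))
rail guess [ 0.6005165  -0.16724062  0.02      ]
scene 3852 [227.6, 130.1, 305.3, 215.7]
top 7027 [298.2, 188.8, 420.1, 263.5]
33 (array([ 0.60191684, -0.16608585, -0.14814591]), np.float64(0.043282930416398566)) (array([ 0.60224402, -0.16617535, -0.14592401]), np.float64(0.034527536644371706))
37 (array([ 0.60189071, -0.16612335, -0.15188089]), np.float64(0.04097343505836933)) (array([ 0.60224402, -0.16617535, -0.14592401]), np.float64(0.034527536644371706))
41 (array([ 0.60187847, -0.16616529, -0.15085234]), np.float64(0.03932461623310966)) (array([ 0.60224402, -0.16617535, -0.14592401]), np.float64(0.034527536644371706))
45 (array([ 0.60182947, -0.16607827, -0.15012696]), np.float64(0.036561264822134384)) (array([ 0.60206818, -0.16608726, -0.14251457]), np.float64(0.0336203216166216))
48 (array([ 0.60199001, -0.16587647, -0.14743681]), np.float64(0.03504458130342862)) (array([ 0.60214009, -0.16640816, -0.14662769]), np.float64(0.03181478582609933))
```

Call:
send_rows([
  {"dp":[0,0,1],"rot":[0,0,7.4]},
  {"dp":[0,0,1],"rot":[0,0,7.4]},
  {"dp":[0,0,1],"rot":[0,0,7.5]},
  {"dp":[4,-5,0.5],"rot":[0,0,0]},
  {"dp":[4,-5,0.5],"rot":[0,0,0]},
  {"dp":[4,-5,0.5],"rot":[0,0,0]},
  {"dp":[4,-5,0.5],"rot":[0,0,0]},
  {"dp":[4,-5,0.5],"rot":[0,0,0]},
  {"dp":[4,-5,0.5],"rot":[0,0,0]},
  {"dp":[4,-5,0.5],"rot":[0,0,0]},
], claw=1)

```text
clock: 2.15
tcp_pos: [0.4763, -0.3335, 0.1675]
orientation: [180.0, -0.1, -8.5]
ft_force: [0.7, -0.2, -0.0]
finger_gap: -0.002
grip_force: 0.0
```

Call:
send_rows([
  {"dp":[2.3,-3.4,2.0],"rot":[0,0,0]},
  {"dp":[2.3,-3.4,2.0],"rot":[0,0,0]},
  {"dp":[2.3,-3.4,2.5],"rot":[0,0,0]},
  {"dp":[2.4,-3.4,2.5],"rot":[0,0,0]},
  {"dp":[0,0,0.6],"rot":[0,0,0]},
  {"dp":[0,0,0],"rot":[0,0,0]},
  {"dp":[0,0,0],"rot":[0,0,0]},
])

```text
clock: 3.02
tcp_pos: [0.5865, -0.2163, 0.072]
orientation: [179.9, -0.0, -8.7]
ft_force: [-0.3, -0.1, -0.2]
finger_gap: 0.002
grip_force: 0.0
```

```bash
python3 - <<'E'
from h import *
V=env.read_camera("top")
v=[.602,-.1661,-.148]
im=V["img"][:,:,::-1].copy()
for q in (place(np.array([[-.05,-.04,.01]]),v),place(np.array([[.05,-.04,.01]]),v),place(np.array([[x,y,.01] for x in(-.065,.065) for y in(-.125,.125)]),v),place(np.array([[x,y,.043] for x in(-.03,.03) for y in(-.115,.115)]),v)):
    for u in proj(V,q): cv2.drawMarker(im,tuple(np.round(u).astype(int).tolist()),(0,255,0),cv2.MARKER_CROSS,5,1)
cv2.imwrite("pics/t2.png",cv2.resize(im[170:280,280:440],(800,550),interpolation=cv2.INTER_CUBIC))
E
```

```text
(no output)
```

View pics/t2.png

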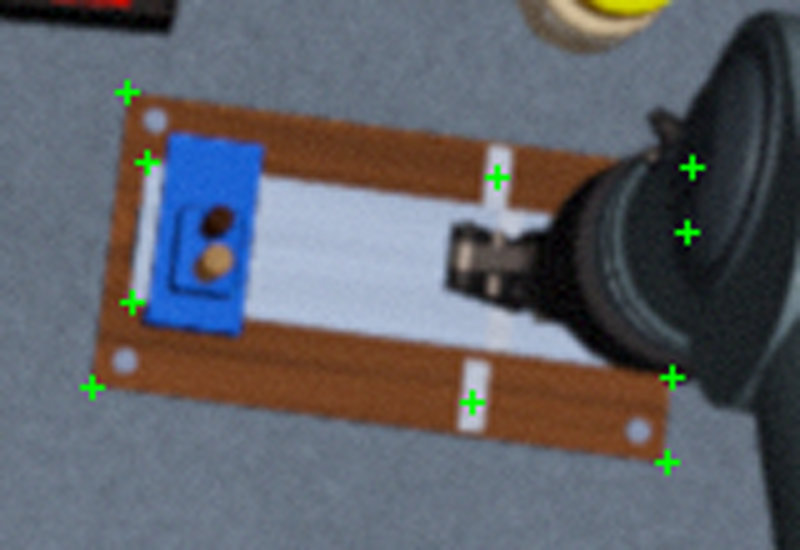

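The crosses for the board corners and the mark strip sit within about 1 px of the picture: mark (472,402) against strip (473,397). The rail pose is therefore good to about 2 mm. Now I feel the flange.

Call:
send_rows([
  {"dp":[0.5,0,0.8],"rot":[0,0,0]},
  {"dp":[0,0,0.8],"rot":[0,0,0]},
  {"dp":[0,0,0.5],"rot":[0,0,0]},
  {"dp":[0,0,0.1],"rot":[0,0,0]},
  {"dp":[0,0,0.1],"rot":[0,0,0]},
  {"dp":[0,0,0],"rot":[0,0,0]},
])

```text
clock: 3.82
tcp_pos: [0.592, -0.2146, 0.0483]
orientation: [180.0, -0.0, -8.5]
ft_force: [-0.1, 0.7, 0.2]
finger_gap: -0.0
grip_force: 0.0
```

Call:
send_rows([
  {"dp":[0,0,0.1],"rot":[0,0,0]},
  {"dp":[0,0,0.1],"rot":[0,0,0]},
  {"dp":[0,0,0],"rot":[0,0,0]},
])

```text
clock: 4.2
tcp_pos: [0.5918, -0.2146, 0.0461]
orientation: [-180.0, 0.0, -8.5]
ft_force: [0.3, 0.7, -0.2]
finger_gap: 0.0
grip_force: 0.0
```

Call:
send_rows([
  {"dp":[0,0,0.1],"rot":[0,0,0]},
  {"dp":[0,0,0.1],"rot":[0,0,0]},
  {"dp":[0,0,0],"rot":[0,0,0]},
])

```text
clock: 4.58
tcp_pos: [0.5917, -0.2146, 0.0441]
orientation: [-180.0, 0.0, -8.5]
ft_force: [-0.5, 0.4, -1.4]
finger_gap: -0.002
grip_force: 0.0
```

Call:
send_rows([
  {"dp":[0,0,0.1],"rot":[0,0,0]},
  {"dp":[0,0,0.1],"rot":[0,0,0]},
  {"dp":[0,0,0],"rot":[0,0,0]},
])

```text
clock: 4.95
tcp_pos: [0.592, -0.2147, 0.0432]
orientation: [180.0, 0.0, -8.5]
ft_force: [-1.2, -0.3, 5.0]
finger_gap: -0.001
grip_force: 2.5
```

The fingers touch the flange at z ≈ 0.043, at about 5 N, which agrees with the camera fit. Now to the holder.

Call:
send_rows([
  {"dp":[0,0,-4],"rot":[0,0,0]},
  {"dp":[0,0,-4.5],"rot":[0,0,6.1]},
  {"dp":[0,0,-4.7],"rot":[0,0,6.2]},
  {"dp":[-1.9,-3.8,0],"rot":[0,0,0]},
  {"dp":[-1.9,-3.8,0],"rot":[0,0,0]},
  {"dp":[-1.9,-3.8,0],"rot":[0,0,0]},
  {"dp":[-1.9,-3.8,0],"rot":[0,0,0]},
  {"dp":[-1.9,-3.8,0],"rot":[0,0,0]},
  {"dp":[-1.9,-3.8,0],"rot":[0,0,0]},
  {"dp":[-1.9,-3.8,0],"rot":[0,0,0]},
  {"dp":[-2,-3.7,0],"rot":[0,0,0]},
  {"dp":[-2,-3.7,0],"rot":[0,0,0]},
])

```text
clock: 6.45
tcp_pos: [0.5506, 0.1659, 0.1742]
orientation: [-180.0, -0.0, -20.8]
ft_force: [-0.1, 0.9, 0.3]
finger_gap: 0.003
grip_force: 0.0
```

Call:
send_rows([
  {"dp":[0,0,0],"rot":[0,0,0]},
  {"dp":[0,0,0],"rot":[0,0,0]},
  {"dp":[0,0,0],"rot":[0,0,0]},
], claw=0.35)

```text
clock: 6.82
tcp_pos: [0.5514, 0.1624, 0.174]
orientation: [179.9, -0.0, -21.0]
ft_force: [-0.6, 0.0, -0.1]
finger_gap: 0.633
grip_force: 0.0
```

```bash
python3 - <<'E'
from h import *
s=env.read_state();w=env.read_camera("wrist")
print(s["tcp_pos"],s["orientation"],s["finger_gap"],w["mtx"],np.round(w["mount"],4).tolist(),[k for k in w])
# predicted points
T=np.eye(4);T[:3,:3]=R.from_euler("xyz",s["orientation"],degrees=True).as_matrix();T[:3,3]=s["tcp_pos"]
C=np.linalg.inv(T@w["mount"])
def pw(P):
    p=P@C[:3,:3].T+C[:3,3];p=p*[1,-1,-1];r=np.hypot(p[:,0],p[:,1]);th=np.arctan2(r,p[:,2])
    return p[:,:2]/r[:,None]*th[:,None]*w["mtx"][0,0]+w["mtx"][:2,2]
im=w["img"][:,:,::-1].copy();v=[.5573,.1616,-.363]
for P in(np.array([[x,y,26] for x in(-38,42) for y in(-20,20)])/1e3,np.array([[x,y,71] for x in(-24,8) for y in(-8,8)])/1e3):
    for u in pw(place(P,v)): cv2.drawMarker(im,tuple(np.round(u).astype(int).tolist()),(0,255,0),cv2.MARKER_CROSS,7,1)
cv2.imwrite("pics/w1.png",im)
E
```

```text
[0.55135303 0.16236356 0.17402932] [ 1.79938694e+02 -1.78554270e-02 -2.09797167e+01] 0.6328356822042221 [[325.1922621    0.         282.21512837]
 [  0.         325.1922621  215.54249833]
 [  0.           0.           1.        ]] [[-0.0005, 0.9485, 0.3169, 0.0814], [1.0, 0.0001, 0.0012, -0.0], [0.0011, 0.3169, -0.9485, -0.142], [0.0, 0.0, 0.0, 1.0]] ['img', 'mtx', 'mount', 'shot']
```

View pics/w1.png

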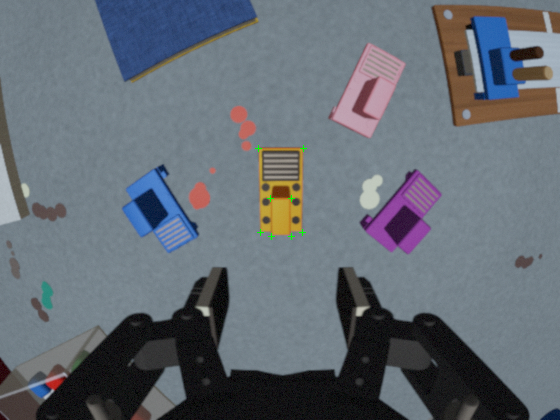

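The wrist view shows the orange holder at (280,190), with the predicted corners on it to within 1 px. I descend and grasp.

Call:
send_rows([
  {"dp":[-0.2,-0.1,3.5],"rot":[0,0,0]},
  {"dp":[0,0,3.5],"rot":[0,0,0]},
  {"dp":[0,0,3.5],"rot":[0,0,0]},
  {"dp":[0,0,2.5],"rot":[0,0,0]},
  {"dp":[0,0,1.3],"rot":[0,0,0]},
  {"dp":[0,0,0],"rot":[0,0,0]},
  {"dp":[0,0,0],"rot":[0,0,0]},
])

```text
clock: 7.75
tcp_pos: [0.5506, 0.1664, 0.0324]
orientation: [-179.9, -0.1, -20.8]
ft_force: [-0.2, -0.2, 0.6]
finger_gap: 0.65
grip_force: 0.0
```

Call:
send_rows([
  {"dp":[0,0,0],"rot":[0,0,0]},
  {"dp":[0,0,0],"rot":[0,0,0]},
  {"dp":[0,0,0],"rot":[0,0,0]},
  {"dp":[0,0,0],"rot":[0,0,0]},
], claw=1)

```text
clock: 8.25
tcp_pos: [0.5497, 0.1663, 0.0317]
orientation: [-180.0, -0.0, -20.8]
ft_force: [0.3, -0.6, 2.8]
finger_gap: 0.181
grip_force: 60.1
```

Call:
send_rows([
  {"dp":[0,0,-3],"rot":[0,0,0]},
  {"dp":[0,0,-4],"rot":[0,0,0]},
  {"dp":[0,0,-4.5],"rot":[0,0,-6.1]},
  {"dp":[0,0,-4.5],"rot":[0,0,-6.2]},
  {"dp":[0.4,4,0],"rot":[0,0,0]},
  {"dp":[0.4,4,0],"rot":[0,0,0]},
  {"dp":[0.4,4,0],"rot":[0,0,0]},
  {"dp":[0.4,4,0],"rot":[0,0,0]},
  {"dp":[0.5,4,0],"rot":[0,0,0]},
  {"dp":[0.5,4,0],"rot":[0,0,0]},
  {"dp":[0.5,4,0],"rot":[0,0,0]},
  {"dp":[0.5,4,0],"rot":[0,0,0]},
])

```text
clock: 9.75
tcp_pos: [0.5368, -0.1565, 0.1905]
orientation: [-180.0, 0.1, -8.5]
ft_force: [-0.6, -0.8, -1.3]
finger_gap: 0.18
grip_force: 59.9
```

Call:
send_rows([
  {"dp":[0.5,4.1,0],"rot":[0,0,0]},
  {"dp":[0,0,0],"rot":[0,7.3,0]},
  {"dp":[0,0,0],"rot":[0,7.3,0]},
  {"dp":[0,0,0],"rot":[0,7.4,0]},
  {"dp":[0,0,0],"rot":[0,0,0]},
  {"dp":[0,0,0],"rot":[0,0,0]},
])

```text
clock: 10.5
tcp_pos: [0.5374, -0.1968, 0.1917]
orientation: [-180.0, -22.0, -8.5]
ft_force: [0.8, 0.1, -1.2]
finger_gap: 0.181
grip_force: 59.7
```

Call:
send_rows([
  {"dp":[-1.0,0,3.4],"rot":[0,0,0]},
  {"dp":[-1.0,0,3.4],"rot":[0,0,0]},
  {"dp":[-1.1,0,3.4],"rot":[0,0,0]},
  {"dp":[0,0,0],"rot":[0,0,0]},
  {"dp":[0,0,0],"rot":[0,0,0]},
])

```text
clock: 11.12
tcp_pos: [0.5483, -0.1986, 0.0866]
orientation: [180.0, -22.2, -8.5]
ft_force: [0.2, 0.3, -1.7]
finger_gap: 0.18
grip_force: 59.7
```

```bash
cat >> h.py <<'E'
def held(P,s,ox=.0088,oz=.0317):
    "holder-frame points -> world, holder held with TCP at holder (-ox,0,oz)"
    A=R.from_euler("xyz",s["orientation"],degrees=True).as_matrix()@np.diag([1,-1,-1])
    return (P-np.array([-ox,0,oz]))@A.T+s["tcp_pos"]
def w2r(p): return place(np.atleast_2d(p)-[.602,-.166,0],[0,0,.148])*1e3
E
python3 - <<'E'
from h import *
s=env.read_state();print(s["tcp_pos"],s["orientation"],s["ft_force"])
print("tcp rail",w2r(s["tcp_pos"]),"lip",w2r(held(np.array([[-.025,0,.0095]]),s)))
out=[]
for n in("scene","top"):
    c=env.read_camera(n);k=6;u0=proj(c,s["tcp_pos"][None])[0].astype(int)-[33,30]
    im=cv2.resize(c["img"][u0[1]:u0[1]+80,u0[0]:u0[0]+66,::-1],None,fx=k,fy=k,interpolation=cv2.INTER_CUBIC)
    P=np.array([[x,y,26] for x in(-38,42) for y in(-20,20)]+[[40,y,29] for y in(-17,17)]+[[-38,y,0] for y in(-20,20)])/1e3
    F=place(np.array([[-.03,y,.0432] for y in(-.1,.05)]+[[.03,y,.0432] for y in(-.1,.05)]),[.602,-.166,-.148])
    for Q,col in((held(P,s),(0,255,0)),(F,(255,0,255))):
        for u in proj(c,Q): cv2.drawMarker(im,tuple(np.round((u+.5-u0)*k).astype(int).tolist()),col,cv2.MARKER_CROSS,13,1)
    out.append(im)
cv2.imwrite("pics/h1.png",np.hstack(out))
E
```

```text
[ 0.54825383 -0.19858331  0.08660429] [179.98314921 -22.15338348  -8.46648425] [ 0.15722324  0.26156143 -1.68476005]
tcp rail [[-48.35386889 -40.15253776  86.60428973]] lip [[-54.98660675 -40.16060544  59.93433053]]
```

View pics/h1.png

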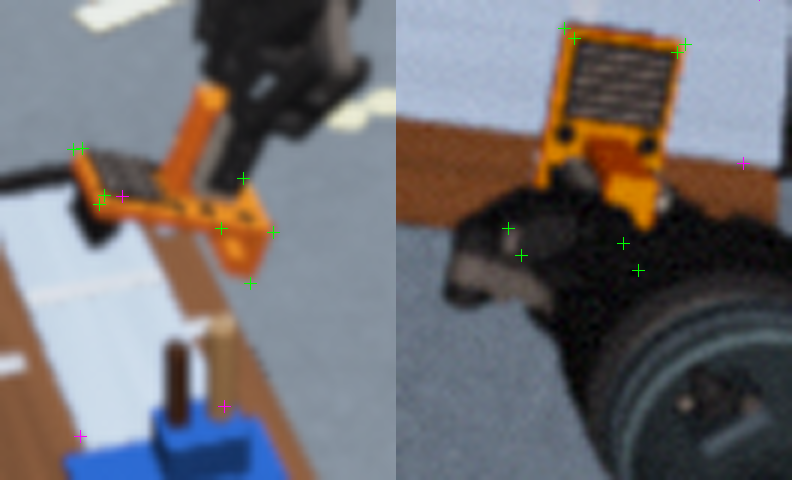

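The overlay shows the orange deck and leg corners, scene crop (75,150) and (250,280), within 1 px of prediction, so the grip is as assumed. I go down in front of the edge.

Call:
send_rows([
  {"dp":[0.3,0,1.1],"rot":[0,0,0]},
  {"dp":[0.3,0,1.1],"rot":[0,0,0]},
  {"dp":[0.1,0,0.5],"rot":[0,0,0]},
  {"dp":[0,0,0],"rot":[0,0,0]},
  {"dp":[0,0,0],"rot":[0,0,0]},
])

```text
clock: 11.85
tcp_pos: [0.5622, -0.2006, 0.0625]
orientation: [-180.0, -22.0, -8.5]
ft_force: [0.6, -0.0, -2.0]
finger_gap: 0.182
grip_force: 59.7
```

```bash
python3 - <<'E'
from h import *
s=env.read_state();print(s["tcp_pos"],s["orientation"],s["ft_force"])
print("tcp rail",w2r(s["tcp_pos"]),"lip",w2r(held(np.array([[-.025,0,.0095]]),s)))
E
```

```text
[ 0.56219388 -0.20063477  0.06247857] [-179.99551679  -21.9783524    -8.50170704] [ 0.59996367 -0.0465006  -2.00055869]
tcp rail [[-34.26370983 -40.12596518  62.47856567]] lip [[-40.97789004 -40.12165804  35.82899221]]
```

Call:
send_rows([
  {"dp":[0.4,0,0],"rot":[0,0,0]},
  {"dp":[0.4,0,0.1],"rot":[0,0,0]},
  {"dp":[0.3,0,0.13],"rot":[0,0,0]},
  {"dp":[0.15,0,0.1],"rot":[0,0,0]},
  {"dp":[0,0,0],"rot":[0,0,0]},
  {"dp":[0,0,0],"rot":[0,0,0]},
])

```text
clock: 12.6
tcp_pos: [0.5748, -0.2025, 0.0641]
orientation: [-180.0, -22.0, -8.5]
ft_force: [-0.0, 0.2, -0.9]
finger_gap: 0.179
grip_force: 59.7
```

```bash
cat > st.py <<'E'
from h import *
s=env.read_state();print(s["tcp_pos"],s["orientation"],s["ft_force"],s["wrist_torque"])
print("tcp rail",w2r(s["tcp_pos"]),"lip",w2r(held(np.array([[-.025,0,.0095]]),s)))
E
python3 st.py
```

```text
[ 0.57481775 -0.20251352  0.06407607] [-179.99263157  -21.97466003   -8.50638098] [-0.0340299   0.17610848 -0.94593097] [0.0359218  0.54770065 0.018077  ]
tcp rail [[-21.50079643 -40.12265776  64.07607363]] lip [[-28.21669318 -40.1166842   37.42693302]]
```

Call:
send_rows([
  {"dp":[0.15,0,0.06],"rot":[0,0,0]},
  {"dp":[0.15,0,0.06],"rot":[0,0,0]},
  {"dp":[0.07,0,0.03],"rot":[0,0,0]},
  {"dp":[0,0,0],"rot":[0,0,0]},
  {"dp":[0,0,0],"rot":[0,0,0]},
])

```text
clock: 13.22
tcp_pos: [0.5789, -0.2032, 0.0642]
orientation: [-180.0, -22.0, -8.5]
ft_force: [0.2, 0.2, -1.4]
finger_gap: 0.179
grip_force: 59.7
```

```bash
python3 st.py
```

```text
[ 0.57893347 -0.20316396  0.0642137 ] [-179.99981438  -21.99513849   -8.50015111] [ 0.18986872  0.216724   -1.43517928] [ 0.10981462  0.54185389 -0.04546965]
tcp rail [[-17.33415441 -40.15908108  64.21369574]] lip [[-24.04052742 -40.15662421  37.56215629]]
```

Call:
send_rows([
  {"dp":[0.1,0,0.13],"rot":[0,-3.5,0]},
  {"dp":[0.09,0,0.14],"rot":[0,-3.5,0]},
  {"dp":[0,0,0],"rot":[0,0,0]},
  {"dp":[0,0,0],"rot":[0,0,0]},
])

```text
clock: 13.72
tcp_pos: [0.5812, -0.2034, 0.062]
orientation: [-180.0, -15.0, -8.5]
ft_force: [-0.8, -0.3, -0.9]
finger_gap: 0.179
grip_force: 59.7
```

```bash
python3 st.py
```

```text
[ 0.58117981 -0.20344921  0.06202366] [-179.99280444  -15.00664617   -8.50486398] [-0.84648503 -0.30065523 -0.88821194] [0.07794888 0.42135762 0.04193297]
tcp rail [[-15.07030904 -40.10996849  62.02366486]] lip [[-24.96954868 -40.10284581  36.38609469]]
```

Before letting go, I test the hook with a gentle lift.

Call:
send_rows([
  {"dp":[0.06,0,-0.22],"rot":[0,0,0]},
  {"dp":[0.06,0,-0.22],"rot":[0,0,0]},
  {"dp":[0,0,0],"rot":[0,0,0]},
  {"dp":[0,0,0],"rot":[0,0,0]},
])

```text
clock: 14.22
tcp_pos: [0.5805, -0.2034, 0.065]
orientation: [-180.0, -14.9, -8.5]
ft_force: [4.6, -1.4, -15.0]
finger_gap: 0.181
grip_force: 59.8
```

A lift of 3 mm meets 14 N of resistance, so the lip is under the edge. I lower it back and let go.

Call:
send_rows([
  {"dp":[-0.06,0,0.22],"rot":[0,0,0]},
  {"dp":[-0.06,0,0.24],"rot":[0,0,0]},
  {"dp":[0,0,0],"rot":[0,0,0]},
  {"dp":[0,0,0],"rot":[0,0,0]},
])

```text
clock: 14.72
tcp_pos: [0.5821, -0.2037, 0.0628]
orientation: [180.0, -15.1, -8.5]
ft_force: [-0.1, -0.6, -1.2]
finger_gap: 0.178
grip_force: 61.7
```

Call:
send_rows([
  {"dp":[0,0,0],"rot":[0,0,0]},
  {"dp":[0,0,0],"rot":[0,0,0]},
  {"dp":[0,0,0],"rot":[0,0,0]},
  {"dp":[0,0,0],"rot":[0,0,0]},
], claw=0.35)

```text
clock: 15.22
tcp_pos: [0.5819, -0.2036, 0.0623]
orientation: [180.0, -15.0, -8.5]
ft_force: [-0.6, 0.0, 0.2]
finger_gap: 0.647
grip_force: 0.0
```

Call:
send_rows([
  {"dp":[0,0,-2],"rot":[0,0,0]},
  {"dp":[0,0,-2.5],"rot":[0,0,0]},
  {"dp":[0,0,-3],"rot":[0,0,0]},
  {"dp":[0,0,0],"rot":[0,-7.5,0]},
  {"dp":[0,0,0],"rot":[0,-7.5,0]},
  {"dp":[0,0,0],"rot":[0,0,0]},
])

```text
clock: 15.98
tcp_pos: [0.5652, -0.2004, 0.135]
orientation: [-180.0, -0.2, -8.4]
ft_force: [0.4, 0.8, -0.1]
finger_gap: 0.652
grip_force: 0.0
```

```bash
cat > ov.py <<'E'
import sys
from h import *
th=np.radians(float(sys.argv[1]));lx,lz=float(sys.argv[2])/1e3,float(sys.argv[3])/1e3
s=env.read_state();print(w2r(s["tcp_pos"]),s["orientation"])
A=R.from_euler("y",-th).as_matrix()
P=np.array([[x,y,26] for x in(-38,42) for y in(-20,20)]+[[40,y,29] for y in(-17,17)]+[[12,y,29] for y in(-17,17)]+[[x,y,71] for x in(-24,8) for y in(-8,8)])/1e3
Q=place((P-[-.025,0,.0095])@A.T+[lx,-.04,lz],[.602,-.166,-.148])
out=[]
for n in("scene","top"):
    c=env.read_camera(n);k=6;u0=proj(c,Q).mean(0).astype(int)-[33,40]
    im=cv2.resize(c["img"][u0[1]:u0[1]+80,u0[0]:u0[0]+66,::-1],None,fx=k,fy=k,interpolation=cv2.INTER_CUBIC)
    for u in proj(c,Q): cv2.drawMarker(im,tuple(np.round((u+.5-u0)*k).astype(int).tolist()),(0,255,0),cv2.MARKER_CROSS,13,1)
    out.append(im)
cv2.imwrite(sys.argv[4],np.hstack(out))
E
python3 ov.py 13 -24.5 36 pics/r1.png
```

```text
[[-31.31467875 -39.45252166 134.96929281]] [-1.79983194e+02 -1.78440997e-01 -8.41962319e+00]
```

View pics/r1.png

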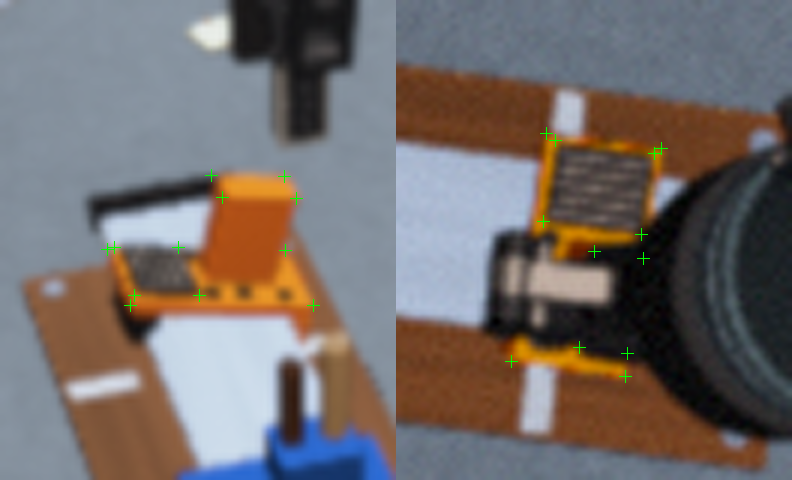

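The scene view shows the holder hooked and leaning on its foot, pad at (160,270). In the top view it sits on the mark strip between (568,105) and (537,400), allowing for parallax. I move over the pad with closed fingers.

Call:
send_rows([
  {"dp":[1.4,0.05,0],"rot":[0,0,0]},
  {"dp":[1.4,0,0],"rot":[0,0,0]},
  {"dp":[1.4,0,0],"rot":[0,0,0]},
  {"dp":[1.4,0,0],"rot":[0,0,0]},
  {"dp":[0,0,2],"rot":[0,0,0]},
  {"dp":[0,0,2],"rot":[0,0,0]},
  {"dp":[0,0,1.6],"rot":[0,0,0]},
  {"dp":[0,0,0.4],"rot":[0,0,0]},
  {"dp":[0,0,0],"rot":[0,0,0]},
  {"dp":[0,0,0],"rot":[0,0,0]},
], claw=1)

```text
clock: 17.32
tcp_pos: [0.6186, -0.2097, 0.0755]
orientation: [180.0, -0.1, -8.5]
ft_force: [-0.6, -0.1, -0.6]
finger_gap: 0.004
grip_force: 0.0
```

```bash
python3 st.py
```

```text
[ 0.6185909  -0.20974087  0.07553858] [ 1.79988245e+02 -1.03662810e-01 -8.50737753e+00] [-0.55802772 -0.0541985  -0.62880375] [ 0.00789028 -0.00822038 -0.03195706]
tcp rail [[ 22.85957021 -40.81619189  75.53858151]] lip [[  6.69976189 -40.81296147  53.30930836]]
```

Call:
send_rows([
  {"dp":[0.2,0,0.2],"rot":[0,0,0]},
  {"dp":[0,0,0.2],"rot":[0,0,0]},
  {"dp":[0,0,0.2],"rot":[0,0,0]},
  {"dp":[0,0,0.1],"rot":[0,0,0]},
  {"dp":[0,0,0],"rot":[0,0,0]},
])

```text
clock: 17.95
tcp_pos: [0.6211, -0.21, 0.0687]
orientation: [180.0, -0.2, -8.5]
ft_force: [1.0, -0.5, 4.5]
finger_gap: 0.0
grip_force: 1.9
```

Call:
send_rows([
  {"dp":[0,0,0.1],"rot":[0,0,0]},
  {"dp":[0,0,0.1],"rot":[0,0,0]},
  {"dp":[0,0,0.1],"rot":[0,0,0]},
  {"dp":[0,0,0],"rot":[0,0,0]},
])

```text
clock: 18.45
tcp_pos: [0.6221, -0.2102, 0.0664]
orientation: [180.0, -0.3, -8.5]
ft_force: [2.2, -0.1, 5.7]
finger_gap: 0.001
grip_force: 2.8
```

Call:
send_rows([
  {"dp":[0,0,0.1],"rot":[0,0,0]},
  {"dp":[0,0,0.1],"rot":[0,0,0]},
  {"dp":[0,0,0.1],"rot":[0,0,0]},
  {"dp":[0,0,0],"rot":[0,0,0]},
])

```text
clock: 18.95
tcp_pos: [0.6233, -0.2104, 0.0642]
orientation: [180.0, -0.4, -8.5]
ft_force: [2.3, -0.6, 7.5]
finger_gap: 0.003
grip_force: 3.3
```

Call:
send_rows([
  {"dp":[0,0,0.1],"rot":[0,0,0]},
  {"dp":[0,0,0.1],"rot":[0,0,0]},
  {"dp":[0,0,0.1],"rot":[0,0,0]},
  {"dp":[0,0,0],"rot":[0,0,0]},
])

```text
clock: 19.45
tcp_pos: [0.6246, -0.2106, 0.062]
orientation: [180.0, -0.6, -8.5]
ft_force: [2.2, -1.0, 8.6]
finger_gap: 0.002
grip_force: 3.8
```

Call:
send_rows([
  {"dp":[-0.05,0,0.1],"rot":[0,0,0]},
  {"dp":[0,0,0.1],"rot":[0,0,0]},
  {"dp":[0,0,0.1],"rot":[0,0,0]},
  {"dp":[0,0,0],"rot":[0,0,0]},
])

```text
clock: 19.95
tcp_pos: [0.6178, -0.2094, 0.0544]
orientation: [-180.0, 0.2, -8.5]
ft_force: [0.5, -0.4, 1.1]
finger_gap: 0.002
grip_force: 0.0
```

Call:
send_rows([
  {"dp":[0,0,0.1],"rot":[0,0,0]},
  {"dp":[0,0,0.1],"rot":[0,0,0]},
  {"dp":[0,0,0.1],"rot":[0,0,0]},
  {"dp":[0,0,0],"rot":[0,0,0]},
])

```text
clock: 20.45
tcp_pos: [0.6178, -0.2094, 0.0542]
orientation: [-180.0, 0.2, -8.5]
ft_force: [-5.1, 2.3, 13.9]
finger_gap: 0.002
grip_force: 5.6
```

The click shows as the force falling to 1 N, and then a hard stop at z 0.0542, where 0.0542 was expected. I back off and look.

Call:
send_rows([
  {"dp":[0,0,-0.5],"rot":[0,0,0]},
  {"dp":[0,0,-2],"rot":[0,0,0]},
  {"dp":[0,0,-4],"rot":[0,0,0]},
  {"dp":[0,0,-4],"rot":[0,0,0]},
  {"dp":[-4,0,-3],"rot":[0,0,0]},
  {"dp":[-4,0,0],"rot":[0,0,0]},
  {"dp":[-4,0,0],"rot":[0,0,0]},
  {"dp":[-4,0,0],"rot":[0,0,0]},
  {"dp":[0,0,0],"rot":[0,0,0]},
  {"dp":[0,0,0],"rot":[0,0,0]},
])

```text
clock: 21.7
tcp_pos: [0.462, -0.1862, 0.1885]
orientation: [180.0, -0.1, -8.5]
ft_force: [1.1, -1.3, -0.7]
finger_gap: 0.002
grip_force: 0.0
```

```bash
python3 ov.py 0 -24.5 34.7 pics/r2.png
```

```text
[[-135.53300784  -40.66682868  188.49282107]] [ 1.79988092e+02 -1.21179943e-01 -8.50423403e+00]
```

View pics/r2.png

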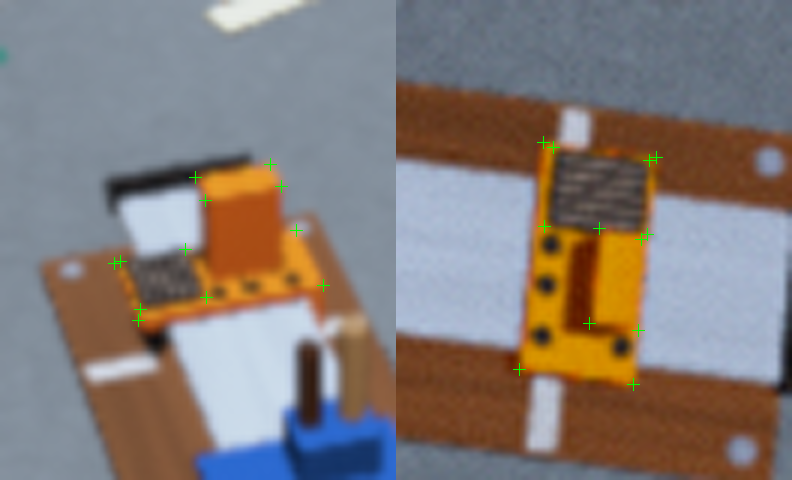

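The picture shows the holder flat and square on the flange. Top-view deck corners at (545,143), (655,157), (520,368) and (633,383) match the home pose, it sits on the mark strip, and the arm is clear. I hand the job in.

```bash
python3 -c "
from workcell import env
print(env.job_done())"
```

```text
the job is handed in; nothing more can be done
None
```

The orange holder is clipped on the rail at the white mark, flat and square in the last pictures; its foot clicked at about 9 N, a 14 N push then met the hard stop, and it was let go and handed in after about 22 s, with no verdict returned.

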